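# Close a gel tank and click both its lid latches home

## Task

Put the loose blue lid flat and squarely on the rim of the blue gel tank, between its two end latch blocks. Then push down the orange cap on each block until you feel it give way and it stays clicked down, so that both steel bolts lock the lid; the caps break if they are pushed hard (over about 40 N), so stop as soon as each has clicked. Leave the beaker, bottle and tip rack where they are.

Things in the scene. Friction and masses are not known exactly. Their poses are not given: they have to be found in the camera images.
- tank: Gel tank, fixed to the bench: open clear-blue box 110 mm (its x) by 166 mm (its y), rim 90 mm above the bench, z up; origin at the centre of its underside. At each end of its y axis stands a deep-blue latch block, 44 x 44 mm in plan, its inner face 84 mm from the centre, its flat top 26 mm above the rim. Orange caps stand on the blocks.
- tank_seat (a point): Middle of the tank's rim, 90 mm above the bench: the centre of the lid's underside belongs here. Axes as the tank. As a cap goes down, a steel bolt slides out of that block's inner face, 9 mm above the rim, 12 mm over the lid; it jams, and so does the cap, if the lid is not lying flat on the rim.
- left_latch (a point): Centre of the flat top of the block at the tank's +y end, 116 mm above the bench. A vertical plunger with a round orange cap, 32 mm across, is centred over this point. The top of the raised cap lies 22 to 40 mm above this point: the height was set by hand, differs from cap to cap and is not reported, so feel for it.
- right_latch (a point): The same for the block at the tank's -y end; its cap's height is set independently, also 22 to 40 mm.
- cap_left (a joint): How far the left cap is pushed down: 0 raised, 0.009 m clicked home. Snap-through spring: resistance starts at about 5 N, peaks at 10 to 12 N after 2 mm, falls to nothing at 4.5 mm, then the cap pulls itself down to a stop at 9 mm and stays. Let go before half-way it springs back. Over 15 N its rubber head yields too, 4 N per mm, by 4 mm at most.
- cap_right (a joint): The same for the right cap.
- lid_handle (a point): Grip point of the loose lid: middle of its black bar handle, 31 mm above the lid's underside. The handle is 14 mm thick (along x), 70 mm long (along y), rises 38 mm above the plate. Starts flat on the bench, right side up.
- lid_bottom (a point): Centre of the lid's underside, axes as the lid, z up. The lid (about 250 g) is a clear-blue plate 110 mm (its x) by 158 mm (its y) by 6 mm thick. Either way round fits; between the latch blocks it has 5 mm play at each end.
- beaker: Bystander: glass beaker, 70 mm across, 90 mm tall; origin at the centre of its underside.
- reagent_bottle: Bystander: bottle with blue cap, 60 mm across, 130 mm tall; origin at the centre of its underside.
- tip_rack: Bystander: grey rack of yellow pipette tips, 75 x 110 x 60 mm; origin at the centre of its underside.
Mind the look-alikes: they are no part of the job. What is shaped like the part that bears lid_handle but brown or red is not meant.

How it is judged:
By the outcome, as a careful person would: the job done as asked, in the order asked, and still so for the second after the job is handed in, with the robot touching nothing.
It also fails if it takes over 51 s, if anything falls off the work surface, if the arm or the gripper's body presses on something with over 40 N, if the wrist force passes 120 N, or if a joint passes its speed limit or range.

## Robot

A 6-joint arm with a two-finger parallel gripper is mounted at the origin on the work surface. World frame = base frame: x ahead of the robot, y to its left, z up, the work surface at z = 0. Lengths are in m, angles in rad, forces in N, time in s.
With the tool pointing down it reaches from about 0.275 to 1 m from the base axis. Payload 8.4 kg.
Tool frame: the origin (TCP) lies midway between the tips of the shut fingers; the grasp point (between the pads) lies 19 mm behind it; z points along the fingers, y is the line along which they close (so a half turn about z gives the same grasp; the last joint's range is limited). The gripper opens to 85 mm and grips with 20 to 120 N. Pads are 22 mm wide; open, the fingers measure 114 mm over their backs; the gripper's body (76 mm by 85 mm) begins 54 mm behind the grasp point. The pads swing forward as they close: fully open they stand 13 mm farther back than shut.
Start: joints at [1.314, 0.353, 1.633, -0, 1.155, -0.002], TCP at [0.158, 0.605, 0.231] pointing down, gripper open.
Joint ranges: [-2.63, 2.63], [-0.92, 2.1], [0.06, 2.66], [-1.3, 4.44], [0, 2.69], [-3.02, 3.02]. Speed limits (rad/s): [2.22, 2.22, 2.79, 3.14, 3.14, 3.14].

## Interface

Orientations are given as a unit quaternion [w, x, y, z].
In Python, from plant import ctrl gives the robot as it stands.
- The arm moves only by the tool carry_out, never from a script. Its argument "commands" is a list that holds one entry, the list of rows, each a list of 5 numbers: the shift along the tool's x, y, z scaled (see below), then the turn about the tool's z scaled (see below), then the gripper command: -1 is shut, 1 is fully open, values between are in proportion. A call has 1 to 8 rows; each row shifts and turns the commanded pose from where the row before left it, along the tool's axes as they then stand; what a row does not reach is not made up. The controller multiplies each number of a shift by 25 mm and each number of a turn by 0.08 rad. A row lasts 1/8 s, in which the tool goes at most 62.5 mm and 10.7 degrees, less where a joint would pass 70% of its speed; a pose out of reach is approached as far as the arm can. A call with a number of a shift or a turn outside -1 to 1 is refused whole. A call with a gripper value outside its range is refused whole. The fingers move at their own pace and stop on an object; "grip_force" is the grip in N (left out, the last holds). Time passes only in rows, so rows that do not move let the fingers close. It gives the time, the measured TCP pose, the force, the opening and the grip force at its end, in the units of the state.
- ctrl.get_obs(): the state, without advancing time (a new reading comes with each control period).
- ctrl.grab_frame(name): name is "scene" or "top"; returns a dict with "frame" (480x640x3 uint8, red, green, blue), "camera_matrix" (3x3 intrinsics, pixels), "xyz" and "rotation" of the camera in the world. Camera axes: x right, y down, z forward; pixel columns grow to the right and rows downward; lengths in m; the calibration is good to about 2 mm. A picture is of the moment at which its call begins. There is no depth.
- ctrl.hand_in(): hands the job in; it is judged then, once.
The state is a dict: "clock": time; "joint_pos": joint angles; "joint_velocities": joint speeds; "effort": joint torques, N m; "position": TCP position; "orientation": TCP orientation; "wrist_force": force on the tool from outside, world axes, zero at the start; "torque": the same for the moment, N m; "opening": finger opening in m; "gripper_force": force on a finger pad.
Only numpy, scipy, OpenCV 4.12 (cv2) and the standard library are available. Lean on these libraries where they do the work, as an engineer would, in place of code of your own. Each camera call takes 0.05 s, during which the arm holds its last target. There are 200 camera calls.

## Working session

There is one attempt and no reset: what is moved stays moved. The work goes in short steps, Python scripts to look and compute and a tool call to move; the robot and the scene stay as the last step left them, time stands still between calls to the robot, and variables do not carry over. Pictures are saved under pics/ and viewed, at most 10 in all, crops included, and the job is handed in when it is done.

Besides the shell and the picture viewer there is one more tool, called after ">>>" as a command line: name --argument value ..., lists and objects as JSON in quotes. carry_out: Moves the arm, as the interface text tells. Shifts and turns lie within -1 to 1; 1 stands for 25 mm of shift or 0.08 rad of turn. Its arguments: {"type":"object","properties":{"commands":{"type":"array","items":{"type":"array","items":{"type":"array","items":{"type":"number"}}}},"grip_force":{"type":"number"}},"required":["commands"]}

```bash
mkdir -p pics
python3 - <<'E'
from plant import ctrl
import cv2,numpy as np,pickle
d={}
for n in("scene","top"):
    f=ctrl.grab_frame(n); d[n]=f
    cv2.imwrite(f"pics/{n}0.png",f["frame"][:,:,::-1])
    print(n,f["camera_matrix"],f["xyz"],f["rotation"])
pickle.dump(d,open("cams.pkl","wb"))
print(ctrl.get_obs())
E
```

```text
scene [[486.16771882   0.         317.99378754]
 [  0.         486.16771882 236.46182605]
 [  0.           0.           1.        ]] [ 1.09487947 -0.01008863  0.83604101] [-0.21981367  0.63893108  0.69909836 -0.23390279]
top [[453.82696614   0.         317.36134069]
 [  0.         453.82696614 235.8096711 ]
 [  0.           0.           1.        ]] [ 0.3551518  -0.06260339  1.03949049] [-0.07280069  0.7132614  -0.69437169  0.06169442]
{'clock': 0.1, 'joint_pos': array([ 1.31361918e+00,  3.53600613e-01,  1.63402849e+00, -9.00011104e-06,
        1.15521413e+00, -2.41799679e-03]), 'joint_velocities': array([ 0.00020192, -0.00090763,  0.00033293, -0.0013062 , -0.00090298,
        0.00037178]), 'effort': array([-1.12299353e-03, -6.06354690e+01, -3.42823291e+01, -6.08987762e-05,
        3.87198786e-03, -2.16551896e-06]), 'position': array([0.15741576, 0.60442259, 0.23063657]), 'orientation': array([-7.68521765e-05,  1.27033557e-01,  9.91898223e-01, -6.20562955e-04]), 'wrist_force': array([-0.96506509, -0.17046323, -0.20024343]), 'torque': array([ 0.01801036, -0.02959566, -0.03202022]), 'gripper_force': 0.0, 'opening': 0.08558561273749482}
```

View pics/scene0.png

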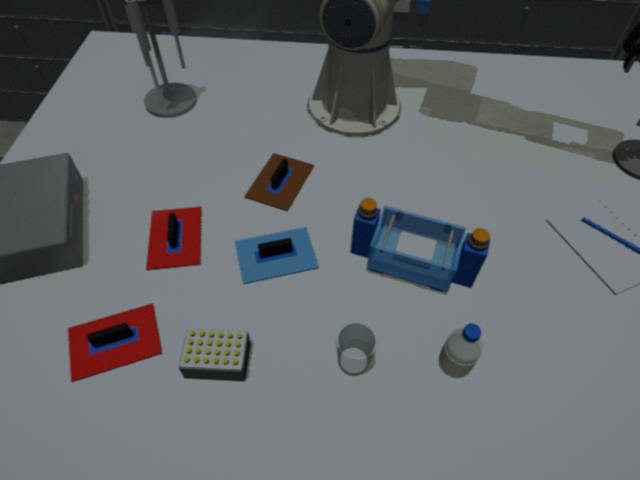

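View pics/top0.png

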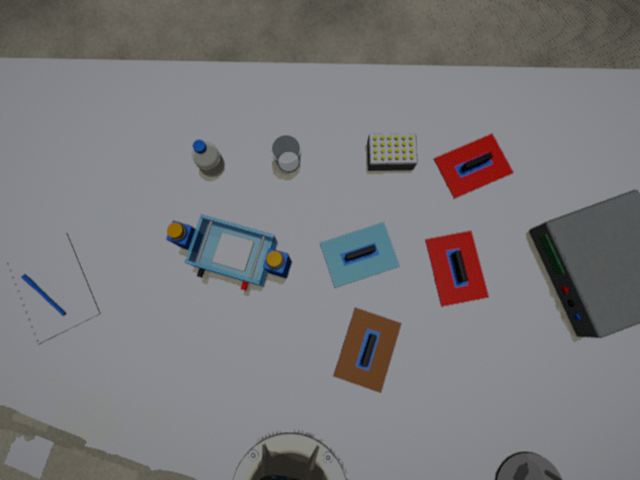

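The blue lid is at about (360,254) in the top view and (277,254) in the scene view. The tank is at about (233,249) in top, with orange caps at (176,231) and (276,260). Next I'll enlarge crops.

Run:
```python
import cv2
a=cv2.imread("pics/top0.png")[195:305,160:410]
b=cv2.imread("pics/scene0.png")[185:300,230:495]
cv2.imwrite("pics/topc.png",cv2.resize(a,None,fx=3.2,fy=3.2,interpolation=cv2.INTER_CUBIC))
cv2.imwrite("pics/scenec.png",cv2.resize(b,None,fx=3,fy=3,interpolation=cv2.INTER_CUBIC))
```

```text
(no output)
```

View pics/topc.png

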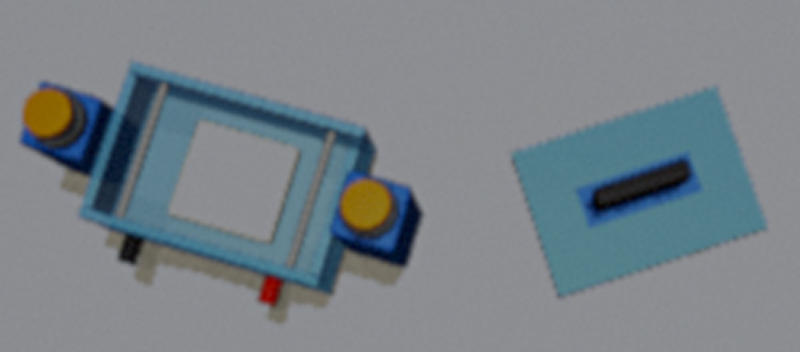

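View pics/scenec.png

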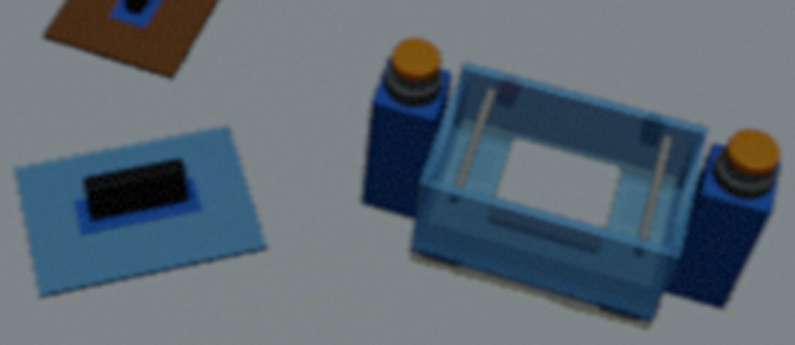

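The crops show the lid corners in top at (512,153), (716,87), (767,229), (560,297). The rim corners in top are about (132,63), (370,131), (323,291), (80,216), with caps at (47,113) and (367,205). The scene crop shows the same features, so I'll fit the poses from both cameras.

```bash
cat > h.py <<'E'
import numpy as np,pickle
from scipy.optimize import least_squares
from scipy.spatial.transform import Rotation as R
d=pickle.load(open("cams.pkl","rb"))
def proj(n,P):
    f=d[n]; r=R.from_quat(np.roll(f["rotation"],-1)).as_matrix()
    c=(np.atleast_2d(P)-f["xyz"])@r
    p=c@f["camera_matrix"].T
    return p[:,:2]/p[:,2:]
top=lambda a:(np.array(a)+.5)/3.2-.5+[160,195]
sc=lambda a:(np.array(a)+.5)/3-.5+[230,185]
def rect(q,hx,hy,z):
    c,s=np.cos(q[2]),np.sin(q[2])
    return np.array([[q[0]+c*a-s*b,q[1]+s*a+c*b,z] for a,b in((hx,hy),(hx,-hy),(-hx,-hy),(-hx,hy))])
def fit(obs,hx,hy,z,g):
    # obs: {cam: 4 px}
    e=lambda q:np.concatenate([(proj(n,rect(q,hx,hy,z))-o).ravel() for n,o in obs.items()])
    s=least_squares(e,g); return s.x,np.round(s.fun.reshape(-1,2),1)
def tri(t,s,g):
    e=lambda p:np.concatenate([(proj("top",p)-t).ravel(),(proj("scene",p)-s).ravel()])
    r=least_squares(e,g); return r.x,r.fun
E
python3 - <<'E'
from h import *
np.set_printoptions(precision=4,suppress=True)
print(proj("top",[[.4,0,0],[.4,.2,0],[.6,0,0]]),proj("scene",[[.4,0,0],[.4,.2,0]]))
lt=top([(512,153),(716,87),(767,229),(560,297)]); ls=sc([(266,247),(41,296),(15,167),(229,126)])
rt=top([(132,63),(370,131),(323,291),(80,216)]); rs=sc([(681,256),(421,187),(463,66),(706,128)])
# find consistent ordering via all cyclic shifts
for nm,t,s,hx,hy,z in(("lid",lt,ls,.055,.079,.006),("rim",rt,rs,.055,.083,.09)):
    best=[]
    for obs in("both","top","scene"):
      c=[]
      for g in np.arange(4)*np.pi/2:
       for k in range(4):
        o={}
        if obs!="scene":o["top"]=t
        if obs!="top":o["scene"]=np.roll(s,k,0)
        if obs=="scene" or k==0 or obs=="both":
          c.append(fit(o,hx,hy,z,[.4,0,g]))
      b=min(c,key=lambda v:(v[1]**2).sum());print(nm,obs,b[0],b[1].tolist())
for nm,t,s in(("capA",(47,113),(752,150)),("capB",(367,205),(415,55))):
    print(nm,tri(top(t),sc(s),[.4,0,.14]))
E
```

```text
[[296.3463 302.5161]
 [208.6656 300.0782]
 [299.4772 216.735 ]] [[346.4007 218.3916]
 [436.7209 224.938 ]]
lid both [ 0.5139 -0.1417  0.3426] [[-0.2, -0.2], [0.6, -0.4], [0.8, -0.1], [-0.1, 0.2], [1.0, -0.1], [-0.4, -0.2], [-0.1, 0.2], [0.5, -0.4]]
lid top [ 0.5136 -0.1411  0.3429] [[-0.4, -0.1], [0.3, -0.3], [0.6, -0.0], [-0.4, 0.3]]
lid scene [ 0.5142 -0.1421  0.3422] [[0.7, -0.0], [-0.7, -0.1], [-0.3, 0.3], [0.3, -0.3]]
rim both [ 0.506   0.1399 -0.2478] [[0.4, -0.4], [-0.5, -1.3], [-1.0, -1.6], [0.1, 0.5], [-0.3, 0.3], [-0.7, -1.0], [-0.2, -1.7], [0.5, -1.0]]
rim top [ 0.5045  0.1392 -0.2561] [[0.9, 0.0], [-0.1, -0.2], [-1.0, -0.6], [0.2, 0.8]]
rim scene [ 0.5078  0.1402 -0.2378] [[0.3, 0.9], [-0.4, 0.2], [-0.5, -0.8], [0.5, -0.7]]
capA (array([0.5327, 0.2431, 0.1414]), array([ 0.6949,  0.0789,  0.6165, -0.0722]))
capB (array([0.4788, 0.0376, 0.145 ]), array([ 0.3287,  0.0014,  0.3121, -0.0073]))
```

>>> carry_out --commands '[[[0,0,0,1,1],[0,0,0,1,1],[0,0,0,1,1],[0,0,0,1,1],[0,0,0,1,1],[0,0,0,1,1],[0,0,0,1,1],[0,0,0,1,1]]]'

```text
clock: 1.1
position: [0.1575, 0.6045, 0.2309]
orientation: [0.0, 0.434, 0.901, -0.0]
wrist_force: [-1.0, -0.4, -0.8]
opening: 0.0857
gripper_force: 0.0
```

>>> carry_out --commands '[[[0,0,0,1,1],[0,0,0,1,1],[0,0,0,1,1],[0,0,0,1,1],[0,0,0,0.14,1],[0,0,0,0,1]]]'

```text
clock: 1.85
position: [0.1575, 0.6047, 0.2311]
orientation: [0.0, 0.575, 0.818, -0.0]
wrist_force: [-0.4, 0.6, -0.2]
opening: 0.0856
gripper_force: 0.0
```

>>> carry_out --commands '[[[-1,0.1,0,0,1],[-1,0.1,0,0,1],[-1,0.1,0,0,1],[-1,0.1,0,0,1],[-1,0.1,0,0,1],[-1,0.1,0,0,1],[-1,0.1,0,0,1],[-1,0.1,0,0,1]]]'

```text
clock: 2.85
position: [0.2446, 0.4219, 0.2314]
orientation: [0.0, 0.575, 0.818, 0.0]
wrist_force: [-0.0, -0.0, 1.3]
opening: 0.0856
gripper_force: 0.0
```

>>> carry_out --commands '[[[-1,0.1,0,0,1],[-1,0.1,0,0,1],[-1,0.1,0,0,1],[-1,0.1,0,0,1],[-1,0.1,0,0,1],[-1,0.1,0,0,1],[-1,0.1,0,0,1],[-1,0.1,0,0,1]]]'

```text
clock: 3.85
position: [0.3307, 0.2404, 0.2314]
orientation: [0.0, 0.575, 0.818, 0.0]
wrist_force: [-0.5, 0.1, -0.0]
opening: 0.0855
gripper_force: 0.0
```

>>> carry_out --commands '[[[-1,0.1,0,0,1],[-1,0.1,0,0,1],[-1,0.1,0,0,1],[-1,0.1,0,0,1],[-1,0.1,0,0,1],[-1,0.1,0,0,1],[-1,0.1,0,0,1],[-1,0.1,0,0,1]]]'

```text
clock: 4.85
position: [0.4168, 0.059, 0.2314]
orientation: [0.0, 0.575, 0.818, 0.0]
wrist_force: [-0.4, 0.0, -0.4]
opening: 0.0853
gripper_force: 0.0
```

>>> carry_out --commands '[[[-1,0.1,0,0,1],[-1,0.1,0,0,1],[-1,0.1,0,0,1],[-1,0.1,0,0,1],[-1,0.1,0,0,1],[-1,0.1,0,0,1],[-1,0.1,0,0,1],[-0.5,0.1,0,0,1]]]'

```text
clock: 5.85
position: [0.4989, -0.1107, 0.2313]
orientation: [0.0, 0.576, 0.818, 0.0]
wrist_force: [0.3, 0.2, -0.9]
opening: 0.0855
gripper_force: 0.0
```

>>> carry_out --commands '[[[0,0,1,0,1],[0,0,1,0,1],[0,0,1,0,1],[0,0,0,0,1],[0,0,0,0,1]]]'

```text
clock: 6.48
position: [0.4993, -0.1093, 0.1571]
orientation: [0.0, 0.575, 0.818, 0.0]
wrist_force: [0.3, -0.7, 0.8]
opening: 0.0856
gripper_force: 0.0
```

```bash
cat >> h.py <<'E'
def go(o,t,phi=None):
    """scaled tool shifts to world target t, turn to phi (angle of tool y)"""
    p=o["position"];w=np.asarray(o["orientation"]);m=R.from_quat(np.roll(w,-1)).as_matrix()
    ph=np.arctan2(m[1,1],m[0,1])
    print("phi",ph,"shift",np.round(m.T@(np.array(t)-p)/.025,2),"turn",None if phi is None else round((ph-phi)/.08,2))
E
python3 - <<'E'
from plant import ctrl
from h import *
o=ctrl.get_obs();print(o["position"],o["orientation"],o["clock"])
go(o,[.5138,-.1415,.013],.3427)
E
```

```text
[ 0.49933523 -0.10933825  0.15711897] [3.43007477e-04 5.75296008e-01 8.17945203e-01 1.76459841e-04] 6.475
phi 0.3448643560411635 shift [-1.4   0.11  5.77] turn 0.03
```

>>> carry_out --commands '[[[-0.7,0.05,1,0,1],[-0.7,0.06,1,0,1],[0,0,1,0,1],[0,0,1,0,1],[0,0,1,0,1],[0,0,0.4,0,1],[0,0,0.3,0,1],[0,0,0,0,1]]]'

```text
clock: 7.48
position: [0.5138, -0.1414, 0.0142]
orientation: [0.0, 0.575, 0.818, 0.0]
wrist_force: [-0.9, 0.7, 0.0]
opening: 0.0852
gripper_force: 0.0
```

>>> carry_out --commands '[[[0,0,0,0,-1],[0,0,0,0,-1],[0,0,0,0,-1],[0,0,0,0,-1],[0,0,0,0,-1],[0,0,0,0,-1]]]' --grip_force 60

```text
clock: 8.22
position: [0.5138, -0.1414, 0.0141]
orientation: [0.0, 0.575, 0.818, 0.0]
wrist_force: [-1.1, 0.4, 6.0]
opening: 0.0134
gripper_force: 59.9
```

>>> carry_out --commands '[[[0,0,-0.5,0,-1],[0,0,-1,0,-1],[0,0,-1,0,-1],[0,0,-1,0,-1],[0,0,-1,0,-1],[0,0,-1,0,-1],[0,0,-1,0,-1],[0,0,-1,0,-1]]]'

```text
clock: 9.22
position: [0.5128, -0.1411, 0.2023]
orientation: [-0.0, 0.575, 0.818, -0.0]
wrist_force: [-0.5, 0.1, -2.6]
opening: 0.0131
gripper_force: 58.7
```

>>> carry_out --commands '[[[0,0,-0.7,0.93,-1],[0,0,0,0.93,-1],[0,0,0,0.93,-1],[0,0,0,0.93,-1],[0,0,0,0.93,-1],[0,0,0,0.93,-1],[0,0,0,0.93,-1],[0,0,0,0.93,-1]]]'

```text
clock: 10.22
position: [0.5127, -0.1411, 0.2189]
orientation: [-0.0, 0.791, 0.612, -0.0]
wrist_force: [0.1, -0.9, -3.3]
opening: 0.0129
gripper_force: 58.8
```

Run:
```python
from plant import ctrl
from h import *
import cv2
for n in("scene","top"):
    f=ctrl.grab_frame(n); cv2.imwrite(f"pics/{n}1.png",f["frame"][:,:,::-1])
a=cv2.imread("pics/scene1.png");b=cv2.imread("pics/top1.png")
cv2.imwrite("pics/both1.png",np.hstack([cv2.resize(a[100:350,170:500],(400,303)),cv2.resize(b[130:380,160:490],(400,303))]))
o=ctrl.get_obs();print(o["position"],o["wrist_force"],o["torque"],o["opening"],o["clock"])
go(o,[.5055,.140,.22],-.253)
```

```text
[ 0.512868   -0.14113928  0.21891776] [ 0.23446443 -1.15556495 -2.43031277] [-0.03334328  0.03037826  0.01300242] 0.012991087692664483 10.325
phi -0.25122499920583996 shift [10.82 -3.08 -0.04] turn 0.02
```

View pics/both1.png

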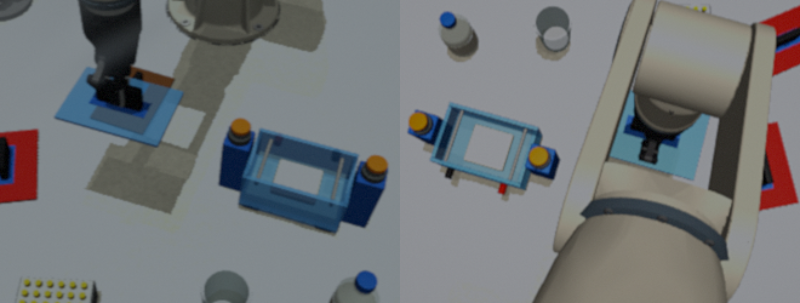

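The lid is held level at about (118,105) in the left half of the picture, aligned with the tank and clear of it. I'll move it over the tank.

>>> carry_out --commands '[[[1,-0.3,0,0,-1],[1,-0.3,0,0,-1],[1,-0.3,0,0,-1],[1,-0.3,0,0,-1],[1,-0.3,0,0,-1],[1,-0.3,0,0,-1],[1,-0.3,0,0,-1],[1,-0.3,0,0,-1]]]'

```text
clock: 11.32
position: [0.5044, 0.0681, 0.2189]
orientation: [-0.0, 0.789, 0.614, -0.0]
wrist_force: [-0.0, 0.1, -3.1]
opening: 0.0132
gripper_force: 58.8
```

>>> carry_out --commands '[[[1,-0.3,0,0,-1],[1,-0.3,0,0,-1],[0.8,-0.08,0,0,-1],[0,0,0,0,-1],[0,0,0,0,-1],[0,0,0,0,-1]]]'

```text
clock: 12.08
position: [0.5057, 0.1386, 0.2187]
orientation: [0.0, 0.79, 0.613, -0.0]
wrist_force: [0.7, -0.8, -3.0]
opening: 0.0129
gripper_force: 58.8
```

Run:
```python
from plant import ctrl
from h import *
import cv2
f=ctrl.grab_frame("scene"); cv2.imwrite("pics/scene2.png",f["frame"][:,:,::-1])
a=cv2.imread("pics/scene2.png")[120:300,310:510]
cv2.imwrite("pics/scene2c.png",cv2.resize(a,None,fx=3.3,fy=3.3,interpolation=cv2.INTER_CUBIC))
o=ctrl.get_obs();print(o["position"],o["wrist_force"],o["clock"])
go(o,[.5055,.140,.103],-.253)
```

```text
[0.50569851 0.13869749 0.21876674] [ 0.98553659  0.16495225 -2.02174565] 12.125
phi -0.25099531907655276 shift [ 0.05 -0.02  4.63] turn 0.03
```

View pics/scene2c.png

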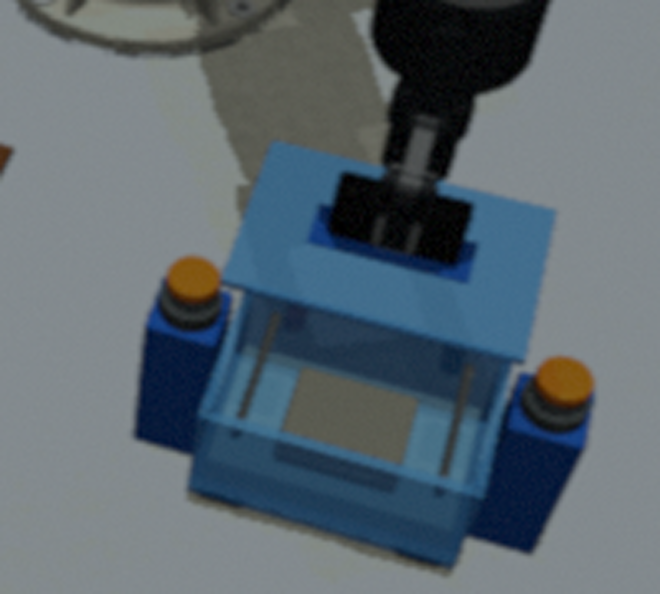

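The held lid's corners are at (275,142), (555,210), (522,360), (225,285) in this crop. I'll check its pose against the tank.

Run:
```python
from h import *
np.set_printoptions(precision=4,suppress=True)
s=(np.array([(522,360),(225,285),(275,142),(555,210)])+.5)/3.3-.5+[310,120]
f=[min((fit({"scene":np.roll(s,k,0)},.055,.079,z,[.5,.14,-.25]) for k in range(4)),key=lambda v:(v[1]**2).sum()) for z in(.207,.211)]
for x in f: print(x[0],x[1].tolist())
# tilt check: free plane
def e(q):
    m=R.from_euler("ZYX",q[3:]).as_matrix()
    P=np.array([[.055,.079,0],[.055,-.079,0],[-.055,-.079,0],[-.055,.079,0]])@m.T+q[:3]
    return (proj("scene",P)-s0).ravel()
for k in range(4):
    s0=np.roll(s,k,0); r=least_squares(e,[.5,.14,.21,-.25,0,0])
    print(k,r.cost,r.x)
```

```text
[ 0.5034  0.1379 -0.2463] [[1.4, 0.4], [-1.1, -1.0], [-0.9, 0.0], [0.5, 0.2]]
[ 0.5071  0.137  -0.2463] [[1.7, 0.6], [-1.4, -0.9], [-1.1, -0.2], [0.8, 0.1]]
0 0.14762975186222374 [ 0.4897  0.1414  0.1921 -0.2494  0.0368  0.0083]
1 24.108787032434723 [ 0.66    0.0989  0.3764  1.3229 -0.0085 -0.4203]
2 24.23922489526057 [ 0.4857  0.1425  0.1829 -3.3603 -1.4718 -0.0261]
3 24.108787032435078 [ 0.66    0.0989  0.3764 -1.8187  0.0085  0.4203]
```

>>> carry_out --commands '[[[0.09,0,0.7,0.03,-1],[0,0,1,0,-1],[0,0,1,0,-1],[0,0,1,0,-1],[0,0,0.5,0,-1],[0,0,0,0,-1],[0,0,0,0,-1]]]'

```text
clock: 13.0
position: [0.5068, 0.1417, 0.1143]
orientation: [0.0, 0.791, 0.612, 0.0]
wrist_force: [-0.0, -1.1, -2.2]
opening: 0.0127
gripper_force: 58.7
```

>>> carry_out --commands '[[[0,0,0.15,0,-1],[0,0,0.08,0,-1],[0,0,0.04,0,-1],[0,0,0,0,-1]]]'

```text
clock: 13.5
position: [0.5063, 0.1415, 0.107]
orientation: [0.0, 0.791, 0.612, -0.0]
wrist_force: [-0.6, 0.1, -2.9]
opening: 0.0133
gripper_force: 58.7
```

>>> carry_out --commands '[[[0,0,0.06,0,-1],[0,0,0.04,0,-1],[0,0,0,0,-1],[0,0,0,0,-1]]]'

```text
clock: 14.0
position: [0.5063, 0.1415, 0.1045]
orientation: [0.0, 0.791, 0.612, 0.0]
wrist_force: [-0.4, -0.9, -3.3]
opening: 0.0132
gripper_force: 58.7
```

Run:
```python
from plant import ctrl
o=ctrl.get_obs();print(o["position"],o["wrist_force"],o["torque"])
```

```text
[0.50630742 0.1415422  0.10454255] [-0.36169033 -0.93914153 -3.25650205] [ 0.05442382 -0.02104834  0.0262624 ]
```

>>> carry_out --commands '[[[0,0,0.03,0,-1],[0,0,0.03,0,-1],[0,0,0,0,-1]]]'

```text
clock: 14.38
position: [0.5064, 0.1416, 0.1041]
orientation: [0.0, 0.791, 0.612, 0.0]
wrist_force: [-4.2, -1.3, 10.4]
opening: 0.0132
gripper_force: 60.8
```

Contact is at the expected height. I'll open, lift and look.

>>> carry_out --commands '[[[0,0,-0.03,0,-1],[0,0,0,0,0],[0,0,0,0,0],[0,0,0,0,0],[0,0,0,0,0]]]'

```text
clock: 15.0
position: [0.5063, 0.1416, 0.1038]
orientation: [0.0, 0.791, 0.612, -0.0]
wrist_force: [0.3, 0.4, 0.7]
opening: 0.043
gripper_force: 0.0
```

>>> carry_out --commands '[[[0,0,-1,0,0],[0,0,-1,0,0],[0,0,-1,0,0],[0,0,-1,0,0],[0,0,-1,0,-0.5],[0,0,0,0,-1],[0,0,0,0,-1]]]'

```text
clock: 15.88
position: [0.5058, 0.1414, 0.228]
orientation: [-0.0, 0.791, 0.612, -0.0]
wrist_force: [-0.1, -0.1, -0.6]
opening: -0.0001
gripper_force: 0.0
```

Run:
```python
from plant import ctrl
from h import *
import cv2
f=ctrl.grab_frame("scene"); cv2.imwrite("pics/scene3.png",f["frame"][:,:,::-1])
a=cv2.imread("pics/scene3.png")[180:300,330:510]
cv2.imwrite("pics/scene3c.png",cv2.resize(a,None,fx=4,fy=4,interpolation=cv2.INTER_CUBIC))
o=ctrl.get_obs();print(o["position"],o["wrist_force"],o["clock"])
go(o,[.5328,.2428,.16])
go(o,[.479,.0373,.16])
```

```text
[0.50561506 0.14132574 0.22770652] [ 0.04775099 -0.45538642 -0.56107484] 15.925
phi -0.2528649868385352 shift [4.2  0.04 2.7 ] turn None
phi -0.2528649868385352 shift [-4.29  0.01  2.71] turn None
```

View pics/scene3c.png

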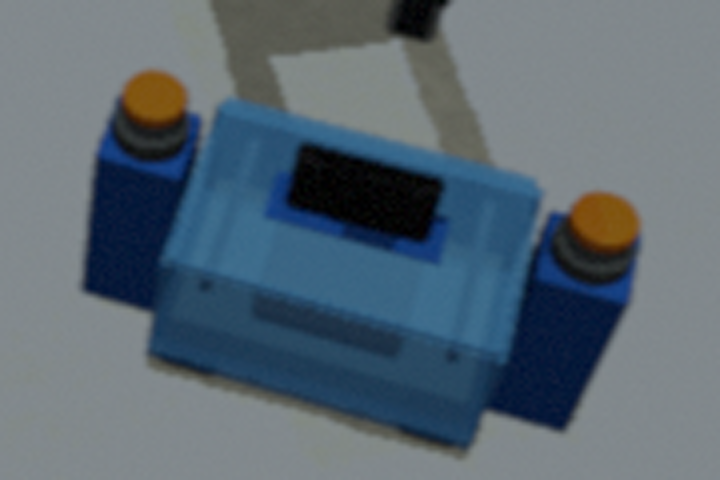

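The lid looks seated: its corners at (222,98), (540,188), (503,360), (165,265) follow the rim, and there are gaps to both blocks. Next is the left cap with the fingers shut.

>>> carry_out --commands '[[[1,0,0,0,-1],[1,0,0,0,-1],[1,0,0.5,0,-1],[1,0.04,1,0,-1],[0.2,0,1,0,-1],[0,0,0.2,0,-1],[0,0,0,0,-1],[0,0,0,0,-1]]]'

```text
clock: 16.92
position: [0.534, 0.2429, 0.162]
orientation: [0.0, 0.791, 0.612, 0.001]
wrist_force: [-0.6, -0.2, -0.5]
opening: 0.0001
gripper_force: 0.0
```

>>> carry_out --commands '[[[0,0,0.08,0,-1],[0,0,0.08,0,-1],[0,0,0.08,0,-1],[0,0,0,0,-1]]]'

```text
clock: 17.42
position: [0.5334, 0.2429, 0.1552]
orientation: [-0.0, 0.791, 0.612, -0.0]
wrist_force: [1.2, -0.5, 0.1]
opening: 0.0003
gripper_force: 0.0
```

>>> carry_out --commands '[[[0,0,0.08,0,-1],[0,0,0.08,0,-1],[0,0,0.08,0,-1],[0,0,0.08,0,-1],[0,0,0,0,-1]]]'

```text
clock: 18.05
position: [0.5334, 0.2429, 0.1471]
orientation: [-0.0, 0.791, 0.612, -0.0]
wrist_force: [-0.4, -0.7, 0.9]
opening: -0.0001
gripper_force: 0.0
```

>>> carry_out --commands '[[[0,0,0.04,0,-1],[0,0,0.04,0,-1],[0,0,0,0,-1]]]'

```text
clock: 18.42
position: [0.5335, 0.2429, 0.1452]
orientation: [0.0, 0.791, 0.612, -0.0]
wrist_force: [-0.5, -0.2, 0.6]
opening: 0.0001
gripper_force: 0.0
```

>>> carry_out --commands '[[[0,0,0.04,0,-1],[0,0,0.04,0,-1],[0,0,0,0,-1]]]'

```text
clock: 18.8
position: [0.5337, 0.243, 0.1437]
orientation: [0.0, 0.791, 0.612, 0.0]
wrist_force: [-2.1, -1.3, 5.7]
opening: -0.0001
gripper_force: 2.9
```

>>> carry_out --commands '[[[0,0,0.04,0,-1],[0,0,0.03,0,-1],[0,0,0,0,-1]]]'

```text
clock: 19.18
position: [0.5337, 0.243, 0.1424]
orientation: [0.0, 0.791, 0.612, 0.0]
wrist_force: [-3.0, -1.8, 8.6]
opening: 0.0003
gripper_force: 4.8
```

>>> carry_out --commands '[[[0,0,0.04,0,-1],[0,0,0.04,0,-1],[0,0,0,0,-1]]]'

```text
clock: 19.55
position: [0.5335, 0.2429, 0.1395]
orientation: [0.0, 0.791, 0.612, 0.0]
wrist_force: [-0.3, -0.6, 0.1]
opening: 0.0001
gripper_force: 0.0
```

>>> carry_out --commands '[[[0,0,0.04,0,-1],[0,0,0.04,0,-1],[0,0,0,0,-1]]]'

```text
clock: 19.92
position: [0.5334, 0.2429, 0.1373]
orientation: [-0.0, 0.791, 0.612, -0.0]
wrist_force: [-0.0, -1.0, -0.0]
opening: 0.0001
gripper_force: 0.0
```

The left cap snapped through and the force dropped to zero. I'll raise and cross to the right cap.

>>> carry_out --commands '[[[0,0,-0.6,0,-1],[0,0,-1,0,-1],[-1,0,0,0,-1],[-1,0,0,0,-1],[-1,0,0,0,-1],[-1,0,0,0,-1],[-1,0,0,0,-1],[-1,0,0,0,-1]]]'

```text
clock: 20.92
position: [0.4943, 0.0954, 0.1768]
orientation: [-0.0, 0.791, 0.612, -0.001]
wrist_force: [0.1, -0.7, 0.2]
opening: 0.0001
gripper_force: 0.0
```

>>> carry_out --commands '[[[-1,0,0,0,-1],[-1,0,0,0,-1],[-0.5,0,0,0,-1],[0,0,0,0,-1],[0,0,0,0,-1]]]'

```text
clock: 21.55
position: [0.4804, 0.0375, 0.1775]
orientation: [-0.0, 0.791, 0.612, 0.0]
wrist_force: [-1.2, 1.1, -0.6]
opening: -0.0001
gripper_force: 0.0
```

Run:
```python
from plant import ctrl
from h import *
import cv2
f=ctrl.grab_frame("scene"); cv2.imwrite("pics/scene4.png",f["frame"][:,:,::-1])
a=cv2.imread("pics/scene4.png")[180:300,330:510]
cv2.imwrite("pics/scene4c.png",cv2.resize(a,None,fx=4,fy=4,interpolation=cv2.INTER_CUBIC))
o=ctrl.get_obs();print(o["position"],o["wrist_force"],o["clock"])
go(o,[.479,.0373,.155])
```

```text
[0.48051283 0.03764122 0.17749911] [ 0.04106066 -1.00452645 -0.54632454] 21.6
phi -0.2525573731538077 shift [-0.03 -0.06  0.9 ] turn None
```

View pics/scene4c.png

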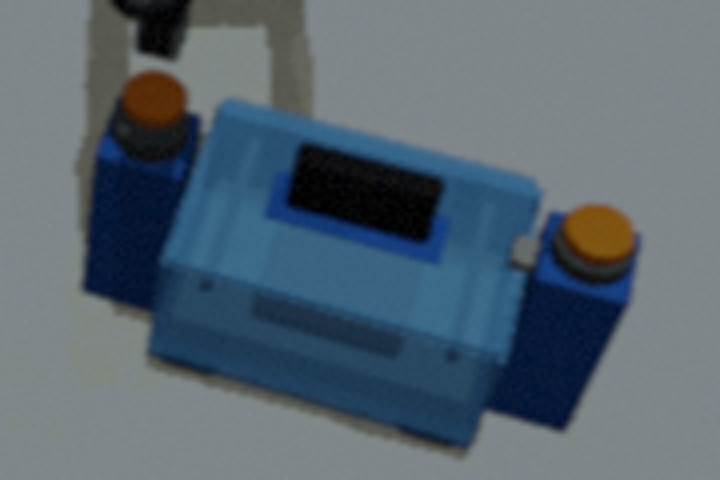

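The left cap is down (its centre moved from row 222 to 235) and the steel bolt shows over the lid at (525,250). Now the right cap.

>>> carry_out --commands '[[[-0.03,-0.06,0.5,0,-1],[0,0,0.3,0,-1],[0,0,0,0,-1],[0,0,0,0,-1]]]'

```text
clock: 22.1
position: [0.4788, 0.037, 0.1574]
orientation: [-0.0, 0.791, 0.612, -0.0]
wrist_force: [-0.0, 0.9, -0.3]
opening: 0.0002
gripper_force: 0.0
```

>>> carry_out --commands '[[[0,0,0.06,0,-1],[0,0,0.06,0,-1],[0,0,0,0,-1]]]'

```text
clock: 22.48
position: [0.4787, 0.0368, 0.1545]
orientation: [-0.0, 0.791, 0.612, -0.0]
wrist_force: [-0.6, 0.2, 0.3]
opening: 0.0005
gripper_force: 0.0
```

>>> carry_out --commands '[[[0,0,0.04,0,-1],[0,0,0.04,0,-1],[0,0,0,0,-1]]]'

```text
clock: 22.85
position: [0.4787, 0.0369, 0.1524]
orientation: [-0.0, 0.791, 0.612, -0.0]
wrist_force: [0.3, 0.6, 0.6]
opening: 0.0003
gripper_force: 0.0
```

>>> carry_out --commands '[[[0,0,0.04,0,-1],[0,0,0.04,0,-1],[0,0,0,0,-1]]]'

```text
clock: 23.22
position: [0.4787, 0.0369, 0.1504]
orientation: [-0.0, 0.791, 0.612, -0.0]
wrist_force: [-0.4, 0.5, -0.5]
opening: -0.0
gripper_force: 0.0
```

>>> carry_out --commands '[[[0,0,0.04,0,-1],[0,0,0.04,0,-1],[0,0,0,0,-1]]]'

```text
clock: 23.6
position: [0.4787, 0.0369, 0.1484]
orientation: [-0.0, 0.791, 0.612, -0.0]
wrist_force: [-0.1, 1.1, 0.1]
opening: 0.0
gripper_force: 0.0
```

>>> carry_out --commands '[[[0,0,0.04,0,-1],[0,0,0.04,0,-1],[0,0,0,0,-1]]]'

```text
clock: 23.98
position: [0.4787, 0.0368, 0.1465]
orientation: [-0.0, 0.791, 0.612, -0.0]
wrist_force: [1.0, 0.4, -1.0]
opening: -0.0001
gripper_force: 0.0
```

>>> carry_out --commands '[[[0,0,0.04,0,-1],[0,0,0.04,0,-1],[0,0,0,0,-1]]]'

```text
clock: 24.35
position: [0.4789, 0.0369, 0.1449]
orientation: [0.0, 0.791, 0.612, 0.0]
wrist_force: [-2.3, -0.7, 6.8]
opening: 0.0001
gripper_force: 3.5
```

>>> carry_out --commands '[[[0,0,0.04,0,-1],[0,0,0.04,0,-1],[0,0,0,0,-1]]]'

```text
clock: 24.72
position: [0.4789, 0.0369, 0.1431]
orientation: [0.0, 0.791, 0.612, 0.0]
wrist_force: [-2.8, 0.2, 8.8]
opening: -0.0002
gripper_force: 4.5
```

>>> carry_out --commands '[[[0,0,0.04,0,-1],[0,0,0.04,0,-1],[0,0,0,0,-1]]]'

```text
clock: 25.1
position: [0.4786, 0.0369, 0.1403]
orientation: [-0.0, 0.791, 0.612, -0.0]
wrist_force: [-0.7, -1.1, 0.1]
opening: -0.0003
gripper_force: 0.0
```

>>> carry_out --commands '[[[0,0,0.04,0,-1],[0,0,0.04,0,-1],[0,0,0,0,-1]]]'

```text
clock: 25.48
position: [0.4786, 0.0368, 0.1384]
orientation: [-0.0, 0.791, 0.612, -0.0]
wrist_force: [-0.1, -0.4, 0.6]
opening: -0.0005
gripper_force: 0.0
```

The right cap also gave way. I'll retract clear and look.

>>> carry_out --commands '[[[0,0,-0.6,0,-1],[0,0,-1,0,-1],[0,0,-1,0,-1],[0,0,-1,0,-1],[0,0,-1,0,-1],[0,0,0,0,-1],[0,0,0,0,-1]]]'

```text
clock: 26.35
position: [0.4784, 0.0368, 0.2535]
orientation: [0.0, 0.791, 0.612, -0.0]
wrist_force: [0.4, -0.4, -0.3]
opening: 0.0002
gripper_force: 0.0
```

Run:
```python
from plant import ctrl
import cv2
f=ctrl.grab_frame("scene"); a=f["frame"][180:300,330:510,::-1]
cv2.imwrite("pics/scene5c.png",cv2.resize(a,None,fx=4,fy=4,interpolation=cv2.INTER_CUBIC))
```

```text
(no output)
```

View pics/scene5c.png

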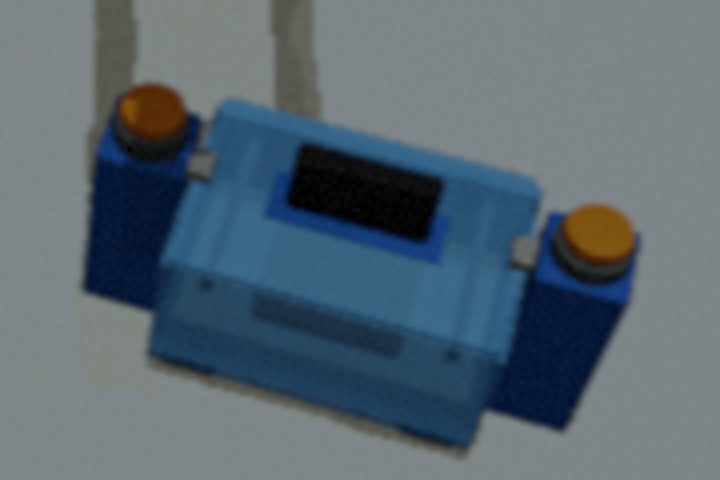

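Both caps are down, and both bolts show over the lid at (202,164) and (525,250).

```bash
python3 -c "
from plant import ctrl
print(ctrl.hand_in())"
```

```text
the job is handed in; nothing more can be done
None
```

The lid is on the tank rim and both caps are clicked down at under 10 N measured force, with both bolts showing over the lid in the last picture; I handed the job in at about 26 s, with the arm clear and the bystanders untouched.

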